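# Sort flat packets by thickness into the counter sorter

## Robot

A 7-joint arm with a two-finger parallel gripper is mounted at the origin on the work surface. World frame = base frame: x ahead of the robot, y to its left, z up, the work surface at z = 0. Lengths are in m, angles in rad, forces in N, time in s.
With the tool pointing down it reaches from about 0.35 to 0.9 m from the base axis. Payload 19.9 kg.
Tool frame: the origin (TCP) lies on the centre line of the jaws, within the pads' length; the fingertips stand 14 mm ahead of it and the grasp point (between the pads) lies 5 mm behind it (robot.tip_extent is the distance from the TCP to the fingertips, in m); x points along the fingers, z is the direction in which the jaws open and shut, and the axes are right-handed (so a half turn about x gives the same grasp; the last joint's range is limited). The gripper opens to 85 mm and grips with 20 to 120 N. Pads are 22 mm wide; open, the fingers measure 114 mm over their backs; the gripper's body (76 mm by 85 mm) begins 54 mm behind the grasp point. The pads swing forward as they close: fully open they stand 13 mm farther back than shut.
Start: joints at [1.266, 0.417, -0.01, 1.614, 0.005, 1.111, -0.053], TCP at [0.162, -0.604, 0.245] pointing down, gripper open.
Joint ranges: [-2.81, 2.81], [-0.39, 2.02], [-1.27, 1.25], [0.06, 2.57], [-1.19, 4.33], [0.19, 2], [-2.82, 2.82]. Speed limits (rad/s): [1.89, 1.89, 2.39, 2.39, 3.01, 3.01, 3.01].

## Interface

Orientations are given as a unit quaternion [w, x, y, z].
In Python, from rig import robot, kinematics, imaging, readout gives the robot as it stands. Calls block until the motion is done:
- robot.move_pose(position, orientation): joint-space move of the TCP to a pose.
- robot.movel(position, orientation=None, rate=0.15, until_force=None): straight line of the TCP; orientation=None keeps the orientation; rate is the mean speed in m/s. With until_force (N) it stops when the force on the tool has changed by that much, and returns True; else False.
- robot.move_joints(angles): joint-space move.
- robot.grip(opening, strength=None): finger opening in m; strength is the grip in N (None keeps the last); returns when the fingers have stopped.
- robot.pause(seconds).
- kinematics.ik(position, orientation): joint angles nearest the present ones, or None.
- imaging.grab_frame(name): name is "scene" or "side" or "wrist"; returns a dict with "pixels" (400x640x3 uint8, red, green, blue), "camera_matrix" (3x3 intrinsics, pixels), "R" (3x3) and "t" (3): a world point X has camera coordinates R X + t. Camera axes: x right, y down, z forward; pixel columns grow to the right and rows downward; lengths in m; the calibration is good to about 2 mm. A picture is of the moment at which its call begins. There is no depth.
A pose or a line that the arm cannot do raises robot.IKError and nothing moves.
- robot.hand_in(): hands the job in, once; it reports no verdict.
Readings, each from a call of its own:
- readout.get_clock(): time.
- readout.get_joints(): joint angles.
- readout.get_qd(): joint speeds.
- readout.get_effort(): joint torques, N m.
- readout.get_ee_pos(): TCP position.
- readout.get_tcp_rot(): TCP orientation.
- readout.get_wrist_force(): force on the tool from outside, world axes, zero at the start.
- readout.get_wrist_torque(): the same for the moment, N m.
- readout.get_opening(): finger opening in m.
Only numpy, scipy, OpenCV 4.12 (cv2) and the standard library are available. Lean on these libraries where they do the work, as an engineer would, in place of code of your own. Each camera call takes 0.05 s, during which the arm holds its last target. There are 200 camera calls.

## Task

Postage goes by thickness, so sort the four flat packets on the post counter into the steel sorter: stand each one on its long edge in the bay that is just wide enough for it, not sticking out at either end. Lower each packet right down onto the floor of its bay before letting go; do not drop it in. Leave the cube-shaped carton and the hand stamp where they are.

Things in the scene. Friction and masses are not known exactly. Their poses are not given: they have to be found in the camera images.
- packet_22_center (a point): The thinnest of four flat brown cardboard packets (taped book-style cartons with a blank white label), loose, standing on its long edge on the counter: 130 mm long (its x axis), 22 mm thick (its y axis), 105 mm high (its z axis, up). The point is its centre, half-way up, 52.5 mm above what it stands on. It weighs some 130 g.
- packet_34_center (a point): The second thinnest of four flat brown cardboard packets (taped book-style cartons with a blank white label), loose, standing on its long edge on the counter: 130 mm long (its x axis), 34 mm thick (its y axis), 105 mm high (its z axis, up). The point is its centre, half-way up, 52.5 mm above what it stands on. It weighs some 190 g.
- packet_46_center (a point): The second thickest of four flat brown cardboard packets (taped book-style cartons with a blank white label), loose, standing on its long edge on the counter: 130 mm long (its x axis), 46 mm thick (its y axis), 105 mm high (its z axis, up). The point is its centre, half-way up, 52.5 mm above what it stands on. It weighs some 250 g.
- packet_58_center (a point): The thickest of four flat brown cardboard packets (taped book-style cartons with a blank white label), loose, standing on its long edge on the counter: 130 mm long (its x axis), 58 mm thick (its y axis), 105 mm high (its z axis, up). The point is its centre, half-way up, 52.5 mm above what it stands on. It weighs some 310 g.
- bay_31: Narrowest of the sorter's 4 grey steel bays: modules 88 mm wide, fixed side by side in any order, 90 mm apart, on a dark tray. A slot from above, 31 mm wide (y axis), 150 long (x axis, away from robot), between cheeks whose tops are 56 above its dark floor, rims flared 4 a side; open at near end, 22 mm stop at far end. Origin: middle of slot, on underside; floor 3 mm above it, 9 above counter.
- bay_43: Second narrowest of the sorter's 4 grey steel bays: modules 88 mm wide, fixed side by side in any order, 90 mm apart, on a dark tray. A slot from above, 43 mm wide (y axis), 150 long (x axis, away from robot), between cheeks whose tops are 56 above its dark floor, rims flared 4 a side; open at near end, 22 mm stop at far end. Origin: middle of slot, on underside; floor 3 mm above it, 9 above counter.
- bay_55: Second widest of the sorter's 4 grey steel bays: modules 88 mm wide, fixed side by side in any order, 90 mm apart, on a dark tray. A slot from above, 55 mm wide (y axis), 150 long (x axis, away from robot), between cheeks whose tops are 56 above its dark floor, rims flared 4 a side; open at near end, 22 mm stop at far end. Origin: middle of slot, on underside; floor 3 mm above it, 9 above counter.
- bay_67: Widest of the sorter's 4 grey steel bays: modules 88 mm wide, fixed side by side in any order, 90 mm apart, on a dark tray. A slot from above, 67 mm wide (y axis), 150 long (x axis, away from robot), between cheeks whose tops are 56 above its dark floor, rims flared 4 a side; open at near end, 22 mm stop at far end. Origin: middle of slot, on underside; floor 3 mm above it, 9 above counter.
- cube_carton_center (a point): Bystander: a cube-shaped cardboard carton, 85 mm each way, loose on the counter. The point is its centre, 42.5 mm up. Not part of the sorting.
- date_stamp_center (a point): Bystander: a black and grey self-inking hand stamp, 42 x 66 mm and 77 mm high, loose on the counter. The point is its centre, 38.5 mm up. Not part of the sorting.
There are look-alikes about, which are no part of the job. Leave any purple or turquoise look-alike of the part that bears packet_22_center alone.

How it is judged:
By the outcome, as a careful person would: the job done as asked, in the order asked, and still so for the second after the job is handed in, with the robot touching nothing.
It also fails if it takes over 118 s, if anything falls off the work surface, if the arm or the gripper's body presses on something with over 40 N, if the wrist force passes 120 N, or if a joint passes its speed limit or range.

## Working session

There is one attempt and no reset: what is moved stays moved. The work goes in short steps, each a Python script; the robot and the scene stay as the last script left them, time stands still between calls to the robot, and variables do not carry over. Pictures are saved under pics/ and viewed, about 12 in all and at most 16, crops included, and the job is handed in when it is done.

```bash
ls; mkdir -p pics; python3 - <<'E'
from rig import robot, kinematics, imaging, readout
import cv2
for n in ["scene","side","wrist"]:
    f=imaging.grab_frame(n); cv2.imwrite(f"pics/{n}0.png",f["pixels"][...,::-1])
    print(n,f["camera_matrix"].tolist(),(-f["R"].T@f["t"]).round(3),f["R"].round(3).tolist())
print(readout.get_clock(),readout.get_ee_pos(),readout.get_tcp_rot(),readout.get_opening())
E
```

```text
pics
scene [[438.30923973406175, 0.0, 313.73142040789037], [0.0, 438.30923973406175, 202.95064322471922], [0.0, 0.0, 1.0]] [ 1.338 -0.27   1.125] [[0.277, 0.961, -0.004], [0.738, -0.215, -0.639], [-0.615, 0.174, -0.769]]
side [[370.41650760093205, 0.0, 316.4144703750962], [0.0, 370.41650760093205, 201.71649552199096], [0.0, 0.0, 1.0]] [ 0.335 -0.807  0.59 ] [[0.989, -0.144, 0.017], [-0.068, -0.559, -0.826], [0.129, 0.816, -0.563]]
wrist [[284.84298922398176, 0.0, 312.7104247099734], [0.0, 284.84298922398176, 203.43529173110707], [0.0, 0.0, 1.0]] [ 0.24  -0.583  0.373] [[0.259, -0.966, -0.0], [-0.917, -0.246, 0.314], [-0.303, -0.081, -0.95]]
0.15 [ 0.16228516 -0.60330165  0.24480662] [ 0.56091278  0.43035915  0.56148626 -0.4300012 ] 0.08522796343177845
```

View pics/scene0.png

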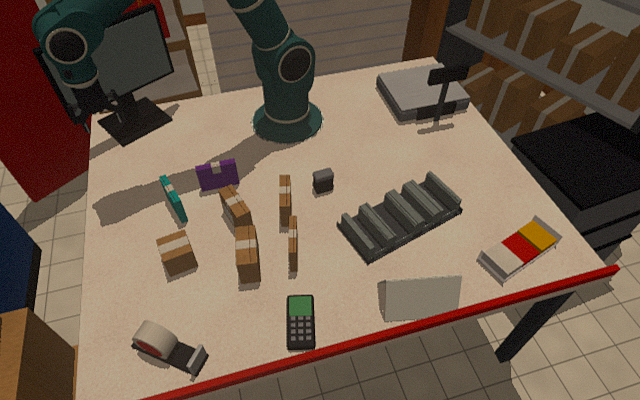

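View pics/side0.png

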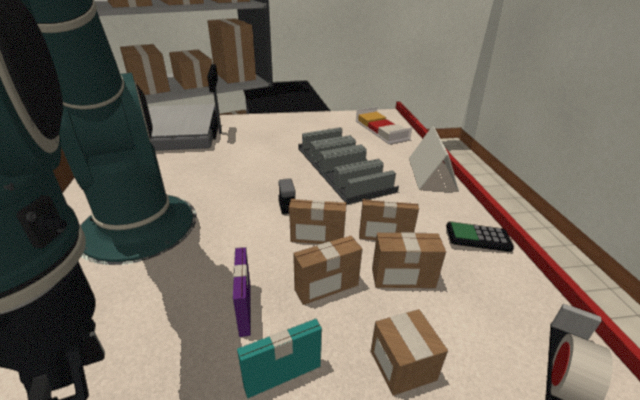

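```bash
cat > h.py <<'E'
from rig import robot, kinematics, imaging, readout
import numpy as np, cv2
from scipy.spatial.transform import Rotation as Ro
def cast(f,uv,z):
    uv=np.atleast_2d(np.asarray(uv,float)); K=f["camera_matrix"]
    d=(np.linalg.inv(K)@np.c_[uv,np.ones(len(uv))].T).T@f["R"]   # R^T d
    c=-f["R"].T@f["t"]
    return c+d*((z-c[2])/d[:,2])[:,None]
def proj(f,X):
    p=(f["R"]@np.atleast_2d(X).T).T+f["t"]; p=p@f["camera_matrix"].T; return p[:,:2]/p[:,2:]
def quat(a):
    """tool down, jaws opening along world direction at angle a from x axis"""
    z=np.array([np.cos(a),np.sin(a),0]); x=np.array([0,0,-1.]); y=np.cross(z,x)
    q=Ro.from_matrix(np.c_[x,y,z]).as_quat(); return [q[3],q[0],q[1],q[2]]
E
python3 - <<'E'
from h import *
w=readout.get_tcp_rot(); print(Ro.from_quat([w[1],w[2],w[3],w[0]]).as_matrix().round(2).tolist())
f=imaging.grab_frame("scene")
for n,p,z in [("a",(230,190),.105),("a2",(240,222),.105),("b",(247,235),.105),("c",(285,182),.105),("d",(293,225),.105),("carton",(175,245),.085),("stamp",(322,175),.07),("sort1",(340,220),.06),("sort2",(372,255),.06),("sort3",(432,178),.06),("sort4",(462,208),.06)]:
    print(n,cast(f,p,z).round(3))
for x in (.5,.55,.6):
  for z in (.4,.45,.5):
    for a in (1.57,-1.57,0,3.14):
      j=kinematics.ik([x,0.1,z],quat(a)); print(x,z,a,None if j is None else np.round(j,2))
E
```

```text
[[-0.0, 0.97, 0.26], [0.0, 0.26, -0.97], [-1.0, -0.0, -0.0]]
a [[ 0.399 -0.275  0.105]]
a2 [[ 0.531 -0.266  0.105]]
b [[ 0.583 -0.255  0.105]]
c [[ 0.414 -0.103  0.105]]
d [[ 0.585 -0.12   0.105]]
carton [[ 0.545 -0.459  0.085]]
stamp [[0.387 0.028 0.07 ]]
sort1 [[0.574 0.029 0.06 ]]
sort2 [[0.72  0.078 0.06 ]]
sort3 [[0.493 0.376 0.06 ]]
sort4 [[0.636 0.41  0.06 ]]
0.5 0.4 1.57 [ 0.71  0.23 -1.13  1.65  0.21  1.4   1.13]
0.5 0.4 -1.57 [ 0.62  0.19 -1.01  1.65  0.17  1.39 -1.98]
0.5 0.4 0 [ 0.62  0.19 -1.01  1.65  0.17  1.39 -0.41]
0.5 0.4 3.14 [ 0.68  0.21 -1.09  1.65  0.19  1.39  2.71]
0.5 0.45 1.57 [ 0.72  0.2  -1.14  1.56  0.19  1.5   1.15]
0.5 0.45 -1.57 [ 0.66  0.18 -1.05  1.56  0.16  1.49 -1.97]
0.5 0.45 0 [ 0.59  0.16 -0.97  1.56  0.13  1.49 -0.38]
0.5 0.45 3.14 [ 0.69  0.19 -1.09  1.56  0.17  1.5   2.73]
0.5 0.5 1.57 [ 0.73  0.2  -1.16  1.46  0.18  1.6   1.15]
0.5 0.5 -1.57 [-0.41  0.08  0.17  1.49 -0.01  1.58 -1.81]
0.5 0.5 0 [ 0.13  0.1  -0.43  1.47  0.04  1.58 -0.29]
0.5 0.5 3.14 [ 0.68  0.18 -1.09  1.46  0.16  1.6   2.74]
0.55 0.4 1.57 [ 0.58  0.34 -1.05  1.54  0.29  1.4
[... 626 characters left out ...]
 0.28  1.64  2.67]
0.6 0.4 1.57 [ 0.47  0.44 -0.98  1.42  0.36  1.48  1.07]
0.6 0.4 -1.57 [ 0.44  0.42 -0.92  1.42  0.33  1.47 -2.04]
0.6 0.4 0 [ 0.41  0.4  -0.87  1.42  0.31  1.46 -0.46]
0.6 0.4 3.14 [ 0.53  0.47 -1.08  1.42  0.42  1.5   2.6 ]
0.6 0.45 1.57 [ 0.46  0.42 -0.98  1.33  0.34  1.57  1.09]
0.6 0.45 -1.57 [ 0.44  0.41 -0.95  1.33  0.33  1.57 -2.04]
0.6 0.45 0 [ 0.4   0.39 -0.87  1.33  0.29  1.56 -0.44]
0.6 0.45 3.14 [ 0.51  0.45 -1.09  1.32  0.4   1.59  2.62]
0.6 0.5 1.57 [ 0.44  0.41 -0.99  1.22  0.34  1.68  1.1 ]
0.6 0.5 -1.57 [ 0.43  0.41 -0.97  1.22  0.34  1.68 -2.04]
0.6 0.5 0 [ 0.38  0.38 -0.88  1.22  0.29  1.66 -0.44]
0.6 0.5 3.14 [ 0.48  0.45 -1.09  1.22  0.39  1.69  2.63]
```

```bash
python3 - <<'E'
from h import *
robot.move_joints([0.25,0.1,0,1.5,0,1.58,-1.32])
robot.move_pose([0.52,-0.03,0.45],quat(-np.pi/2))
f=imaging.grab_frame("wrist"); cv2.imwrite("pics/w1.png",f["pixels"][...,::-1]); np.savez("w1.npz",**f)
print(readout.get_clock(),readout.get_joints().round(2),readout.get_ee_pos())
E
```

```text
3.0 [ 0.1   0.11 -0.11  1.56  0.01  1.48 -1.58] [ 0.52001573 -0.030981    0.44994692]
```

View pics/w1.png

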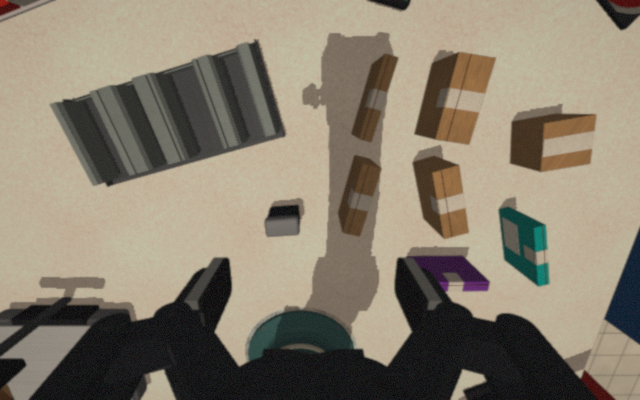

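```bash
python3 - <<'E'
import cv2,numpy as np
im=cv2.imread("pics/w1.png")
def crop(n,x0,x1,y0,y1,s):
    c=cv2.resize(im[y0:y1,x0:x1],None,fx=s,fy=s,interpolation=cv2.INTER_CUBIC); c=np.clip(c*1.5,0,255).astype('u1')
    for x in range(x0,x1,10): cv2.line(c,((x-x0)*s,0),((x-x0)*s,8 if x%50 else 20),(0,0,255),1)
    for y in range(y0,y1,10): cv2.line(c,(0,(y-y0)*s),(8 if y%50 else 20,(y-y0)*s),(0,0,255),1)
    cv2.imwrite(n,c)
crop("pics/c1.png",330,530,40,250,2.8 and 3 if 0 else 3) if 0 else crop("pics/c1.png",330,530,45,245,3)
crop("pics/c2.png",45,295,30,195,3)
E
```

```text
(no output)
```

View pics/c1.png

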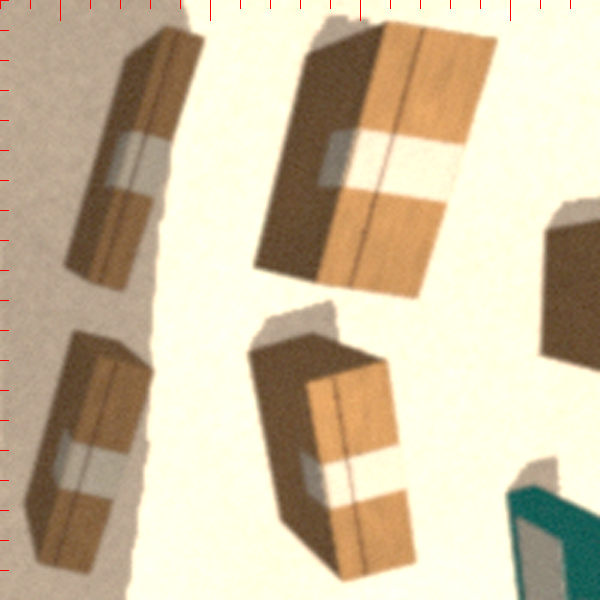

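View pics/c2.png

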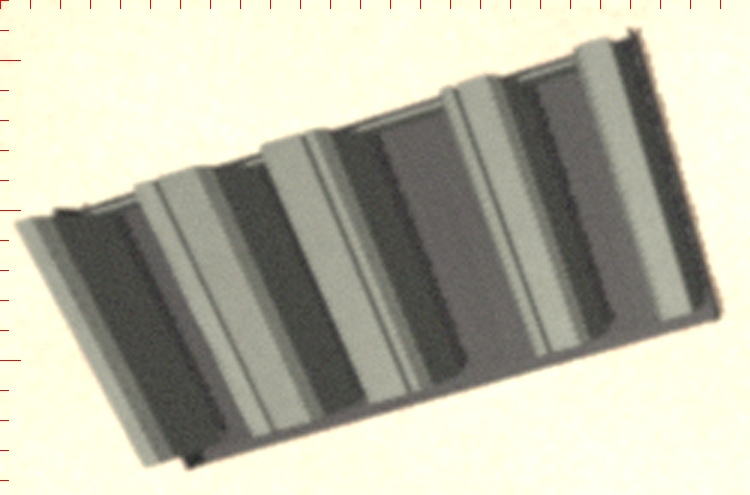

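```bash
cat > m.py <<'E'
from h import *
f=dict(np.load("w1.npz"))
U=lambda l,ox,oy: np.array(l)/3+[ox,oy]
P={22:[(165,27),(205,38),(125,291),(88,280)],58:[(388,22),(497,39),(417,298),(317,282)],34:[(97,355),(153,370),(90,573),(38,563)],46:[(307,382),(387,360),(415,562),(342,580)]}
pk={}
for k,c in P.items():
    X=cast(f,U(c,330,45),.105)[:,:2]; r=cv2.minAreaRect((X*1000).astype('f4'))
    ax=(X[0]+X[1]-X[2]-X[3])/2; w=((X[0]+X[3])-(X[1]+X[2]))/2
    L=np.linalg.norm(ax); yaw=np.arctan2(ax[1],ax[0]); t=abs(np.cross(w,ax/L))
    pk[k]=(*X.mean(0),yaw)
    if __name__=="__main__": print(k,X.mean(0).round(4),"len",L.round(4),"thick",t.round(4),"yaw",yaw.round(3))
S=cast(f,U([(155,185),(270,430),(310,135),(408,390),(460,92),(545,352)],45,30),.065)[:,:2]
if __name__=="__main__":
    print(S.round(4).tolist())
    d=S[0::2]-S[1::2]; print(np.linalg.norm(d,axis=1),np.arctan2(d[:,1],d[:,0]))
    m=(S[0::2]+S[1::2])/2; e=np.diff(m,axis=0); print(m,np.linalg.norm(e,axis=1),np.arctan2(e[:,1],e[:,0])+np.pi/2)
E
python3 m.py
```

```text
22 [ 0.614 -0.133] len 0.1276 thick 0.0211 yaw -0.254
58 [ 0.6131 -0.2681] len 0.1282 thick 0.0563 yaw -0.142
34 [ 0.4473 -0.1153] len 0.1286 thick 0.0327 yaw -0.226
46 [ 0.4437 -0.2729] len 0.1281 thick 0.0444 yaw 0.293
[[0.6285, 0.3313], [0.4891, 0.2945], [0.6541, 0.2401], [0.5134, 0.2067], [0.6754, 0.1549], [0.5359, 0.1222]]
[0.14424834 0.14452573 0.14320114] [0.25829642 0.23270483 0.23050282]
[[0.55879664 0.31292332]
 [0.58375725 0.22339176]
 [0.60565493 0.1385357 ]] [0.09294585 0.08763595] [0.27188751 0.25254692]m.py:9: DeprecationWarning: Arrays of 2-dimensional vectors are deprecated. Use arrays of 3-dimensional vectors instead. (deprecated in NumPy 2.0)
  L=np.linalg.norm(ax); yaw=np.arctan2(ax[1],ax[0]); t=abs(np.cross(w,ax/L))
```

```bash
python3 - <<'E'
from h import *
robot.move_pose([0.555,0.212,0.22],quat(-np.pi/2+.245))
f=imaging.grab_frame("wrist"); cv2.imwrite("pics/w2.png",f["pixels"][...,::-1]); np.savez("w2.npz",**f)
im=f["pixels"][...,::-1]
c=cv2.resize(im[40:280,110:510],None,fx=2,fy=2,interpolation=cv2.INTER_CUBIC); cv2.imwrite("pics/w2c.png",np.clip(c*1.5,0,255).astype('u1'))
print(readout.get_clock(),readout.get_joints().round(2),readout.get_ee_pos())
E
```

```text
4.3167 [-0.18  0.4  -0.3   1.71  0.13  1.05 -1.85] [0.55595254 0.2107419  0.22115634]
```

View pics/w2c.png

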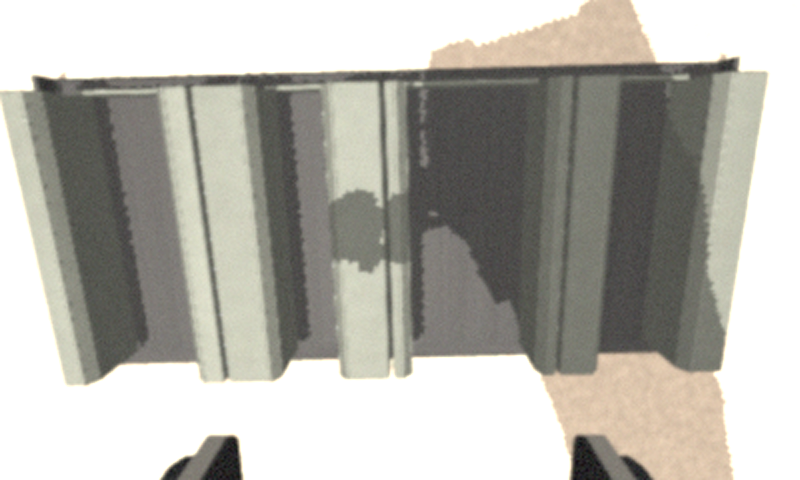

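```bash
python3 - <<'E'
from h import *
f=dict(np.load("w2.npz"))
pts=np.array([(3,92),(67,384),(188,87),(224,380),(383,82),(390,376),(575,78),(558,373),(767,72),(722,372)])/2+[110,40]
S=cast(f,pts,.065)[:,:2]
d=S[0::2]-S[1::2]; m=(S[0::2]+S[1::2])/2; e=np.diff(m,axis=0)
print(np.linalg.norm(d,axis=1).round(4),np.arctan2(d[:,1],d[:,0]).round(3)); print(m.round(4),np.linalg.norm(e,axis=1).round(4),(np.arctan2(e[:,1],e[:,0])+np.pi/2).round(3))
# line fit
mm=m; yaw=np.arctan2(*(mm[0]-mm[-1])[::-1])-np.pi/2; print("yaw",yaw,"mean dir",np.arctan2(d.mean(0)[1],d.mean(0)[0]))
c=mm.mean(0); u=np.array([-np.sin(yaw),np.cos(yaw)])
for k,o in ((55,1.5),(31,.5),(67,-.5),(43,-1.5)): print(k,(c+u*.09*o).round(4))
g=cast(f,np.array([(120,92),(650,75)])/2+[110,40],.031)[:,:2]; print("stop",g, (g-c)@[np.cos(yaw),np.sin(yaw)])
g=cast(f,np.array([(110,362),(660,352)])/2+[110,40],.006)[:,:2]; print("floor near edge",g, (g-c)@[np.cos(yaw),np.sin(yaw)])
E
```

```text
[0.147  0.1468 0.1466 0.1467 0.1487] [0.258 0.256 0.255 0.272 0.276]
[[0.5382 0.3964]
 [0.5609 0.3138]
 [0.5846 0.227 ]
 [0.6077 0.1405]
 [0.6303 0.0553]] [0.0856 0.09   0.0895 0.0882] [0.268 0.266 0.261 0.259]
yaw 0.2636164310482825 mean dir 0.26352703686127105
55 [0.5491 0.3569]
31 [0.5726 0.2701]
67 [0.596  0.1832]
43 [0.6195 0.0963]
stop [[0.62087516 0.37852287]
 [0.6942635  0.11494884]] [0.07488785 0.07706044]
floor near edge [[0.45503958 0.38225283]
 [0.54663464 0.03905587]] [-0.08424683 -0.08524414]
```

```bash
cat > go.py <<'E'
from m import *
import sys
BY=.2625; c=np.array([.5844,.2267]); u=np.array([-np.sin(BY),np.cos(BY)])
BAY={22:.5,34:-1.5,46:1.5,58:-.5}; GZ={22:.082,34:.08,46:.078,58:.075}
cam=(-f["R"].T@f["t"])[:2]
def pick(k):
    x,y,yaw=pk[k]; x,y=cam+1.015*(np.array([x,y])-cam); q=quat(yaw-np.pi/2)
    robot.grip(min(.085,k/1000+.03))
    robot.move_pose([x,y,.20],q); print("at",readout.get_ee_pos().round(3))
    hit=robot.movel([x,y,GZ[k]],rate=.12,until_force=8)
    robot.grip(k/1000-.01,40); print(k,"pick hit",hit,"opening",readout.get_opening(),"z",readout.get_ee_pos()[2])
    robot.movel([x,y,.26],rate=.2); print("opening up",readout.get_opening())
def place(k,look=None):
    p=c+u*.09*BAY[k]; q=quat(BY-np.pi/2)
    robot.move_pose([*p,.26],q); robot.movel([*p,GZ[k]+.009+.065],rate=.15)
    if look: 
        robot.pause(.2)
        for n in ("wrist","scene"):
            g=imaging.grab_frame(n); cv2.imwrite(f"pics/{look}{n}.png",np.clip(g["pixels"][...,::-1]*1.5,0,255).astype('u1')); np.savez(f"{look}{n}.npz",**g)
def seat(k):
    p=c+u*.09*BAY[k]; zf=GZ[k]+.009
    h1=robot.movel([*p,zf+.008],rate=.06,until_force=8); h2=None
    if not h1: h2=robot.movel([*p,zf-.006],rate=.02,until_force=8)
    e=readout.get_ee_pos(); print("seat",h1,h2,"dz",(e[2]-zf).round(4),"xy err",(e[:2]-p).round(4),readout.get_wrist_force().round(1))
    return (not h1) and abs(e[2]-zf)<.006
def release(k):
    e=readout.get_ee_pos(); robot.grip(k/1000+.016); robot.pause(.2); robot.movel([e[0],e[1],.26],rate=.2); print("t",readout.get_clock())
E
python3 - <<'E'
from go import *
pick(22); place(22,"p22"); print(readout.get_opening(),readout.get_joints().round(2),readout.get_clock())
a=cv2.imread("pics/p22wrist.png")[20:320,100:540]; cv2.imwrite("pics/p22c.png",cv2.resize(a,None,fx=1.8,fy=1.8))
E
```

```text
at [ 0.615 -0.132  0.2  ]
22 pick hit False opening 0.02137853983655398 z 0.08253419772305154
opening up 0.02147374187439882
0.021636798956147122 [-0.26  0.54 -0.32  1.66  0.2   0.97 -1.95] 11.2667
```

View pics/p22c.png

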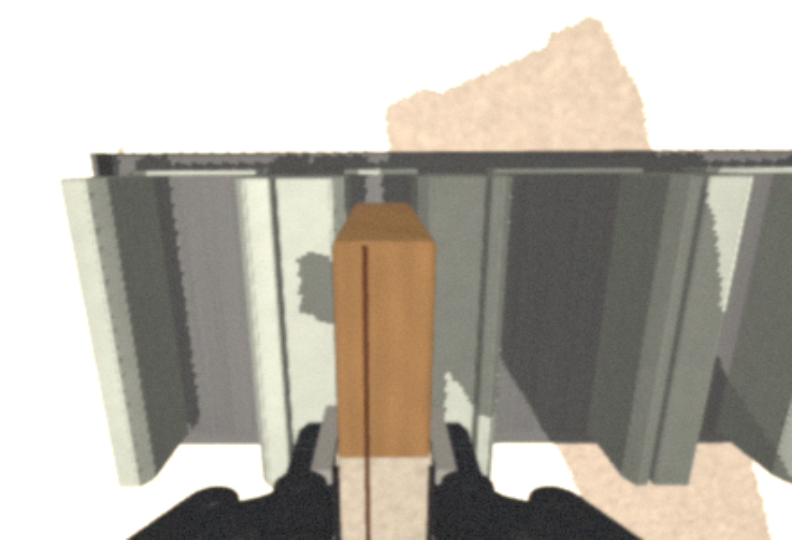

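```bash
python3 - <<'E'
from go import *
if seat(22):
    release(22)
    pick(34); place(34,"p34")
    if seat(34):
        release(34)
print(readout.get_clock())
g=imaging.grab_frame("scene"); cv2.imwrite("pics/s1.png",cv2.resize(np.clip(g["pixels"][120:300,180:500,::-1]*1.5,0,255).astype('u1'),None,fx=2.4,fy=2.4))
E
```

```text
seat False True dz 0.0004 xy err [-0.0001  0.0004] [-1.6  0.7  7.3]
t 14.3333
at [ 0.446 -0.116  0.2  ]
34 pick hit False opening 0.03318390289902142 z 0.08043605431775548
opening up 0.03387798295150768
seat False True dz 0.0003 xy err [-0.      0.0005] [-2.3  2.4  5.5]
t 24.1083
24.1083
```

View pics/s1.png

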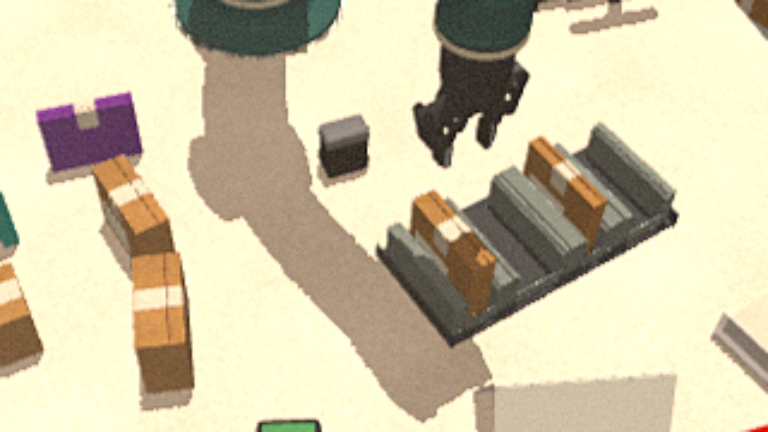

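```bash
python3 - <<'E'
from go import *
ok=True
for k in (46,58):
    if ok:
        pick(k); place(k,f"p{k}"); ok=seat(k)
        if ok: release(k)
print(ok,readout.get_clock())
if ok:
    robot.move_pose([.50,.20,.35],quat(BY-np.pi/2))
    g=imaging.grab_frame("wrist"); cv2.imwrite("pics/w3.png",cv2.resize(np.clip(g["pixels"][30:280,150:500,::-1]*1.5,0,255).astype('u1'),None,fx=2.2,fy=2.2)); np.savez("w3.npz",**g)
g=imaging.grab_frame("scene"); cv2.imwrite("pics/s2.png",cv2.resize(np.clip(g["pixels"][120:300,180:500,::-1]*1.5,0,255).astype('u1'),None,fx=2.4,fy=2.4))
E
```

```text
at [ 0.442 -0.276  0.2  ]
46 pick hit False opening 0.0459384556829213 z 0.07851616205153655
opening up 0.04562142342001871
seat False True dz 0.0001 xy err [-0.0002  0.001 ] [-0.1  3.   1.9]
t 35.225
at [ 0.614 -0.27   0.2  ]
58 pick hit False opening 0.05829463944658834 z 0.07579851299504768
opening up 0.05868414316793212
seat False True dz 0.0003 xy err [-0.0001  0.0008] [-1.2  3.8  3. ]
t 46.4417
True 46.4417
```

View pics/s2.png

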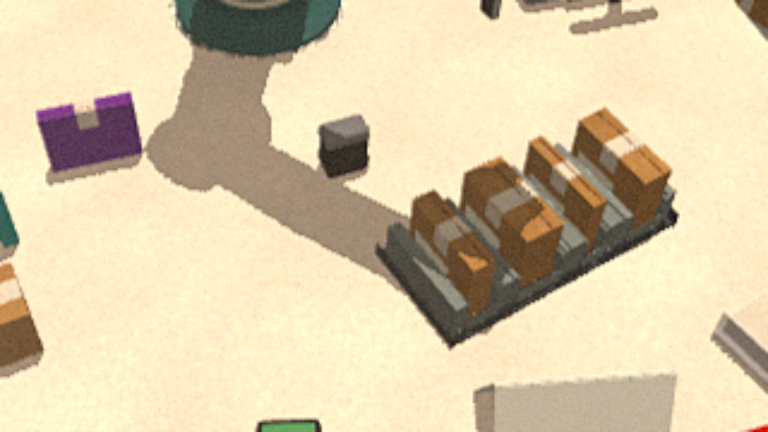

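View pics/w3.png

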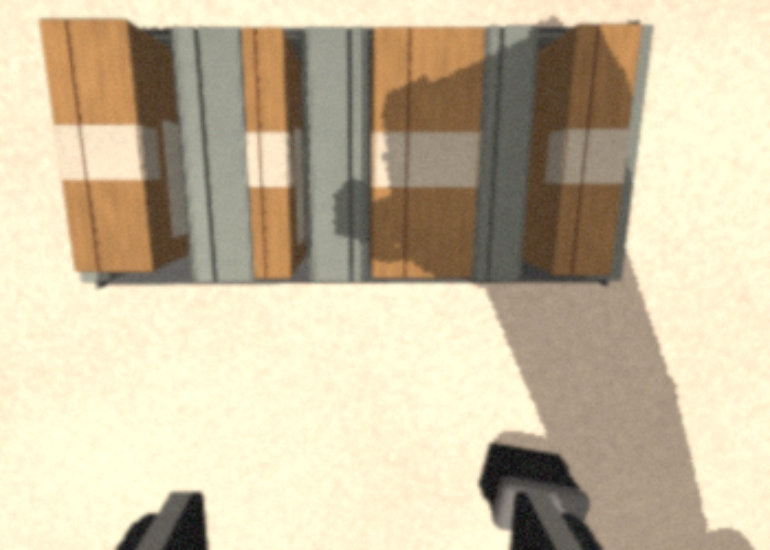

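Measure the end positions of the packets at their top height in the bay frame (slot spans ±75 mm, packet ±65).

```bash
python3 - <<'E'
from go import *
g=dict(np.load("w3.npz")); R=np.array([[np.cos(BY),np.sin(BY)],[-np.sin(BY),np.cos(BY)]])
L={46:[(41,18),(127,21),(152,271),(77,271)],22:[(242,27),(283,27),(292,277),(254,277)],58:[(372,27),(483,28),(472,277),(372,277)],34:[(574,24),(641,23),(611,275),(556,275)]}
for k,l in L.items():
    X=(cast(g,np.array(l)/2.2+[150,30],.114)[:,:2]-c)@R.T; print(k,"far",X[:2,0].round(4),"near",X[2:,0].round(4),"mid xy",X.mean(0).round(4),"bay y",.09*BAY[k])
X=(cast(g,np.array([(173,30),(345,29),(485,27),(215,282),(355,282),(490,280)])/2.2+[150,30],.065)[:,:2]-c)@R.T; print("cheeks",X[:,0].round(4))
E
```

```text
46 far [0.0678 0.0664] near [-0.0614 -0.0613] mid xy [0.0029 0.1356] bay y 0.135
22 far [0.0636 0.0636] near [-0.065 -0.065] mid xy [-0.0007  0.0443] bay y 0.045
58 far [0.0635 0.063 ] near [-0.0652 -0.0651] mid xy [-0.0009 -0.0414] bay y -0.045
34 far [0.0648 0.0652] near [-0.0641 -0.0641] mid xy [ 0.0004 -0.1345] bay y -0.135
cheeks [ 0.0718  0.0722  0.0732 -0.0758 -0.0759 -0.0748]
```

```bash
python3 - <<'E'
from h import *
robot.hand_in(); print(readout.get_clock())
E
```

```text
the job is handed in; nothing more can be done
the job is handed in; nothing more can be done
```

All four packets are standing on their long edges in the sorter, and I handed the job in at about 47–48 s on the robot's clock. The 22, 34, 46 and 58 mm packets went into the 31, 43, 55 and 67 mm bays.

- **Lowering:** each packet touched its bay floor within 0.5 mm of the expected height before I opened the gripper.
- **Position:** in the last wrist picture every packet sits within 3 mm of its bay's middle lengthways, so at least 7 mm inside at each end. Sideways they were within 1 mm, except the 58 mm packet, which measured 3.6 mm off centre. That bay has 4.5 mm to spare on each side.
- **Bystanders:** I judged these by eye only. The hand stamp and the purple look-alike showed no change between pictures. The carton and the turquoise look-alike are partly cut off in the last one, but the arm never went near them.

No check failed. My image measurements read about 1–2% small throughout, which I allowed for when picking up the packets.

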